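Hold the date stamp over a module's label in the coding jig

TASK

Slide the jig's carriage, with the module in its nest, fully to the left-hand end of its travel, where labels are stamped by hand. Then pick up the date stamp, carry it over the things in between and hold it still and upright about 8 mm above the middle of the module's white label, its long side along the module's (either way round), so that I can check the position before it is pressed: the program finishes while holding it there. The stamp must touch neither module nor jig (it would smudge); leave the module seated in its nest and the ink bottle, dropper bottle and label roll where they stand.

Things in the scene. Friction and masses are not known exactly. Their poses are not given: they have to be found in the camera images.
- label_jig: coding jig fixed to the bench: black base plate 200 mm (x) by 340 mm (y) by 12 mm; origin at the centre of its underside, y along its two guide rods to the left-hand end, x away from the robot. Rod end blocks 50 mm high. A white carriage (150 mm along x, 90 mm along y, top 64 mm above the bench) rides on the rods and carries the nest, a black knob and, at its rear, a toggle clamp.
- label_jig_carriage (a joint): position of the carriage along the rods in m: 0 = right-hand end of its travel (where it starts), 0.12 = left-hand end (mechanical stop, then the carriage is still clear of the end blocks); grows as the carriage moves along the jig's +y. About 1 N of friction; it stays where it is left.
- label_jig_clamp (a joint): angle of the toggle clamp in rad: about 1.4 = swung fully open, as it stands and stays. Its open arm stands up at the rear of the carriage, 30 mm and more behind (+x of) the jig's origin line, up to 190 mm above the bench; the red lever points away from the robot.
- carriage_knob (a point): centre of the top of the round black knob at the carriage's front right corner, 89 mm above the bench; 22 mm in diameter and 22 mm high, axis upright, fixed on the carriage. The nest's front wall touches its far (+x) side and the module stands 6 mm beyond, so grip it with the fingers on its left and right (along the jig's y), or push it.
- nest (a point): the nest's floor on the carriage, 64 mm above the bench: the point over which the centre of the module's underside lies when it is seated; moves with the carriage; axes as the jig's. Two black stop walls 14 mm high stand at the module's front (-x) and left (+y) side.
- module1: relay module lying loose in the nest, 46 mm (x) by 72 mm (y) by 30 mm high (the contacts 32 mm), 62 g, white with a grey top; a white label covers the left part of its top and four small brass contacts stand in a row at the right. Origin at the centre of its underside, y along its long side towards the label end, z up; in the nest its axes are parallel to the jig's.
- label_centre (a point): centre of the white label (37 mm along y by 27 mm along x) on the top face of the module, 30 mm above the module's underside and 13 mm from the module's middle towards its left end; about 94 mm above the bench; axes as the module's.
- stamp: date stamp standing upright on its face: dark rectangular base 26 mm (x) by 40 mm (y) by 22 mm high with a turned wooden handle, 73 mm high in all, about 50 g. Origin at the centre of its underside (the stamping face), y along its long side. The handle's diameter is 28 mm at its widest, 58 mm above the face, 24 mm at 45 mm, and tapers to a 12 mm neck just above the base.
- ink_bottle: round black ink bottle standing upright, one of three things in a row between stamp and jig (in any order), 52 mm in diameter, 100 mm high, loose; origin at the centre of its underside
- dropper: round blue dropper bottle with a white cap standing upright in the same row, 32 mm in diameter, 70 mm high, loose; origin at the centre of its underside
- label_roll_a: yellow roll of labels lying on its flat side in the same row, 72 mm in diameter, 46 mm high, loose; origin at the centre of its underside
There are look-alikes about, which are no part of the job. What is shaped like the stamp but red is not meant.

How it is judged:
By the outcome, as a careful person would: the job done as asked, in the order asked, and still so for the second after the job is handed in, while the arm keeps its last pose, push and grip.
It also fails if it takes over 61 s, if anything falls off the work surface, if the arm or the gripper's body presses on something with over 40 N, if the wrist force passes 120 N, or if a joint passes its speed limit or range.

ROBOT

A 6-joint arm with a two-finger parallel gripper is mounted at the origin on a cart in front of the work surface, level with it; the furniture and walls round the work are solid. World frame = base frame: x ahead of the robot, y to its left, z up, the work surface at z = 0. Lengths are in m, angles in rad, forces in N, time in s.
With the tool pointing down it reaches from about 0.325 to 0.775 m from the base axis. Payload 9.3 kg.
Tool frame: the origin (TCP) lies between the finger pads; the fingertips stand arm.tip_extent ahead of it and the grasp point (between the pads) lies 3 mm ahead of it (arm.tip_extent is the distance from the TCP to the fingertips, in m); z points along the fingers, y is the line along which they close (so a half turn about z gives the same grasp; the last joint's range is limited). The gripper opens to 85 mm and grips with 20 to 120 N. Pads are 22 mm wide; open, the fingers measure 114 mm over their backs; the gripper's body (76 mm by 85 mm) begins 54 mm behind the grasp point. The pads swing forward as they close: fully open they stand 13 mm farther back than shut.
Start: joints at [1.023, 0.259, 0.021, 1.334, 0, 1.418], TCP at [0.212, 0.508, 0.253] pointing down, gripper open.
Joint ranges: [-3.04, 3.04], [-0.91, 1.82], [-1.04, 1.36], [-1.92, 1.95], [-1.52, 1.45], [-3.14, 3.14]. Speed limits (rad/s): [2.22, 2.22, 2.79, 3.14, 3.14, 3.14].

INTERFACE

Orientations are given as a unit quaternion [x, y, z, w].
In Python, from bench import arm gives the robot as it stands. Calls block until the motion is done:
- arm.move_to(position, orientation): joint-space move of the TCP to a pose.
- arm.move_linear(position, rotation=None, feed=0.15): straight line of the TCP; rotation=None keeps the orientation; feed is the mean speed in m/s.
- arm.move_joints(angles): joint-space move.
- arm.grip(opening, newtons=None): finger opening in m; newtons is the grip in N (None keeps the last); returns when the fingers have stopped.
- arm.pause(seconds).
- arm.solve_ik(position, orientation): joint angles nearest the present ones, or None.
- arm.get_obs(): the state.
- arm.grab_frame(name): name is "side" or "top"; returns a dict with "pixels" (384x512x3 uint8, red, green, blue), "fx", "fy", "cx", "cy" (pixels), "world_from_camera" (4x4, takes a point from camera to world coordinates). Camera axes: x right, y down, z forward; pixel columns grow to the right and rows downward; lengths in m; the calibration is good to about 2 mm. A picture is of the moment at which its call begins. There is no depth.
A pose or a line that the arm cannot do raises arm.PlanningError and nothing moves.
- arm.finish_job(): hands the job in; it is judged then, once.
The state is a dict: "clock": time; "joint_pos": joint angles; "dq": joint speeds; "effort": joint torques, N m; "tool_pos": TCP position; "tcp_rot": TCP orientation; "contact_force": force on the tool from outside, world axes, zero at the start; "ft_torque": the same for the moment, N m; "width": finger opening in m; "grip_force": force on a finger pad.
Only numpy, scipy, OpenCV 4.12 (cv2) and the standard library are available. Lean on these libraries where they do the work, as an engineer would, in place of code of your own. Each camera call takes 0.05 s, during which the arm holds its last target. There are 200 camera calls.

## Working session

There is one attempt and no reset: what is moved stays moved. The work goes in short steps, each a Python script; the robot and the scene stay as the last script left them, time stands still between calls to the robot, and variables do not carry over. Pictures are saved under pics/ and viewed, at most 10 in all, crops included, and the job is handed in when it is done.

```bash
mkdir -p pics; cat > h.py <<'E'
import numpy as np,cv2
from bench import arm
def shot(n,f):
    d=arm.grab_frame(n); cv2.imwrite(f,cv2.cvtColor(d["pixels"],cv2.COLOR_RGB2BGR)); return d
def px2w(d,u,v,z):
    T=np.array(d["world_from_camera"]); r=T[:3,:3]@[(u-d["cx"])/d["fx"],(v-d["cy"])/d["fy"],1]
    o=T[:3,3]; return o+r*(z-o[2])/r[2]
def w2px(d,p):
    T=np.linalg.inv(np.array(d["world_from_camera"])); q=T[:3,:3]@np.array(p)+T[:3,3]
    return [round(d["fx"]*q[0]/q[2]+d["cx"],1),round(d["fy"]*q[1]/q[2]+d["cy"],1)]
def quat(yaw): # tool down, closing line y at angle yaw: R=Rz(yaw)*Rx(pi)
    return [float(np.cos(yaw/2)),float(np.sin(yaw/2)),0.,0.]
E
python3 - <<'E'
from h import *
import pickle
for n in("top","side"):
    d=shot(n,f"pics/{n}0.png"); pickle.dump(d,open(n+"0.pkl","wb"))
    i=cv2.imread(f"pics/{n}0.png"); cv2.imwrite(f"pics/{n}0b.png",cv2.resize(i,(800,600),interpolation=cv2.INTER_CUBIC))
    print(n,d["fx"],d["cx"],d["cy"],np.round(d["world_from_camera"],3).tolist())
o=arm.get_obs();print(arm.tip_extent,o["clock"],o["tcp_rot"],o["tool_pos"],o["width"])
E
```

```text
top 355.33252950129224 259.1783183702032 192.3496278347201 [[0.029, -0.997, 0.077, 0.509], [-1.0, -0.029, -0.007, -0.027], [0.009, -0.077, -0.997, 1.041], [0.0, 0.0, 0.0, 1.0]]
side 396.5150194120451 258.7273285451488 197.50223131665356 [[-0.999, 0.021, -0.037, 0.616], [0.043, 0.5, -0.865, 0.822], [0.0, -0.866, -0.5, 0.597], [0.0, 0.0, 0.0, 1.0]]
0.022 0.1 [ 1.96082394e-01  9.80587247e-01 -5.55592683e-04 -1.93655419e-04] [0.21141192 0.50749478 0.25274473] 0.08588485016671205
```

View pics/top0b.png

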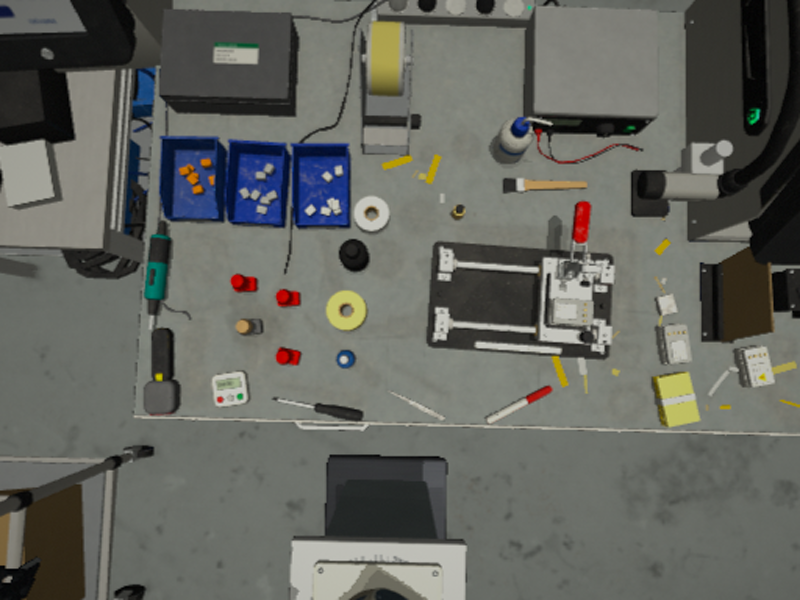

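View pics/side0b.png

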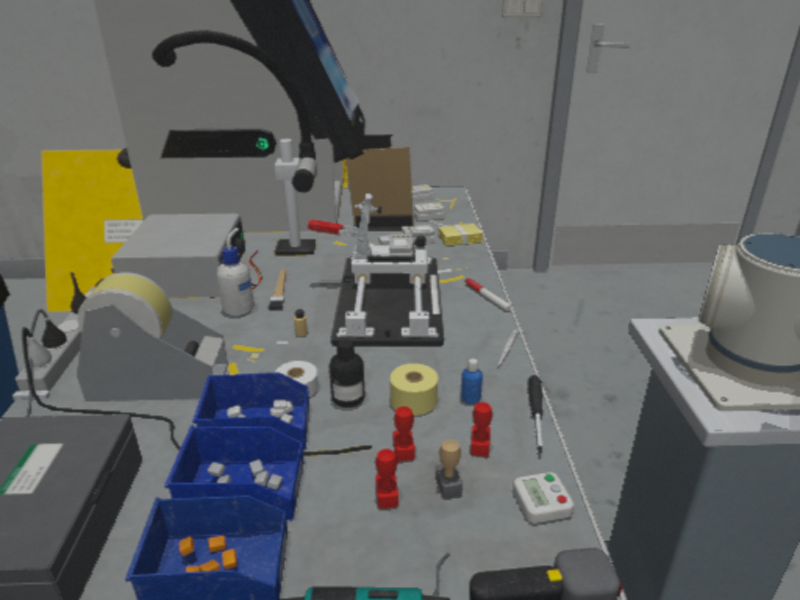

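Top view (800x600 px): the wooden-handled stamp is at (248,326). Things it could be taken for are the red stamps at (243,283), (288,297) and (288,356), and the small brass-capped vial at (458,210). The row is ink bottle (354,254), yellow roll (346,310) and dropper (346,358). The jig is at about (522,300) with the carriage on the right and the knob at (587,338). I choose (248,326), which is side view (450,468).

```bash
python3 - <<'E'
import cv2,numpy as np
t=cv2.imread("pics/top0.png");s=cv2.imread("pics/side0.png")
R=lambda i,x,y,w,h,k:cv2.resize(i[y:y+h,x:x+w],(w*k,h*k),interpolation=cv2.INTER_CUBIC)
a=R(t,270,150,130,85,6)            # jig 780x510
cv2.imwrite("pics/jig.png",a)
b=R(t,140,170,50,60,8); c=R(s,230,270,80,60,5); 
p=np.zeros((480,800,3),np.uint8);p[:,:400]=b;p[:300,400:]=c
cv2.imwrite("pics/st.png",p)
E
```

```text
(no output)
```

View pics/jig.png

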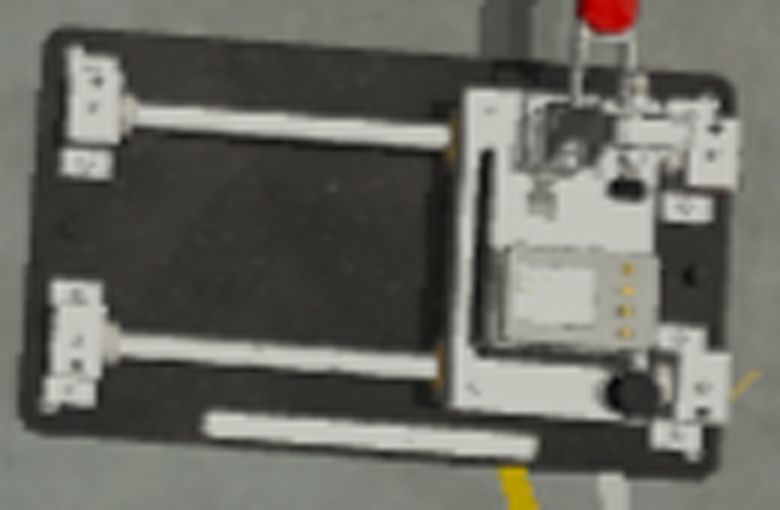

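View pics/st.png

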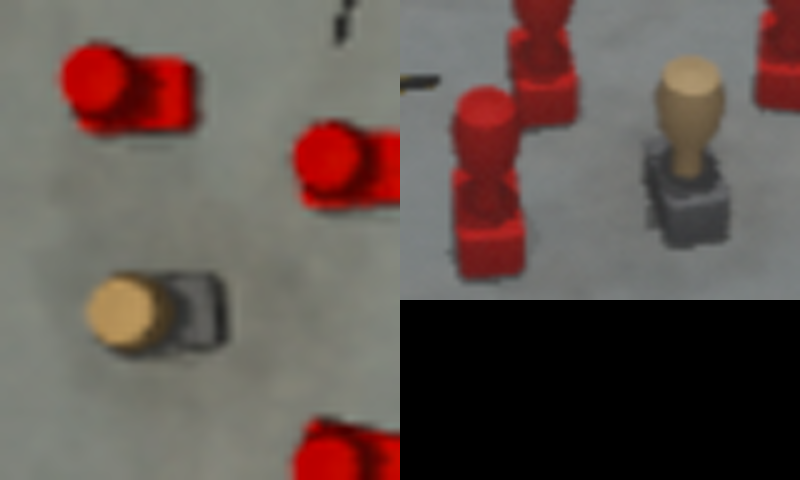

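The crops confirm the choice: wooden handle top at jig-independent pixel (155.3,209) with a dark base, and its three neighbours are red. In the jig crop I can see the base corners, knob (635,390) and label (553,297). Next I measure all of these.

```bash
python3 - <<'E'
from h import *
import pickle
t=pickle.load(open("top0.pkl","rb"));s=pickle.load(open("side0.pkl","rb"))
J=lambda u,v,z:px2w(t,270+(u+.5)/6-.5,150+(v+.5)/6-.5,z)
c=[J(*p,.012) for p in((44,28),(737,75),(717,480),(20,432))]
C=np.mean(c,0);print("corners",np.round(c,4).tolist(),"C",C.round(4))
print("sizes",[round(float(np.linalg.norm(c[i]-c[(i+1)%4])),3) for i in range(4)])
for a,b in((0,1),(3,2)): d=c[a]-c[b];print("yaw",np.arctan2(-d[0],d[1]))
for a,b in((3,0),(2,1)): d=c[b]-c[a];print("yawx",np.arctan2(d[1],d[0]))
# rods
for p,q in(((130,116),(445,135)),((120,345),(430,367))):
  d=J(*p,.04)-J(*q,.04);print("rod yaw",np.arctan2(-d[0],d[1]))
k=J(635,390,.089);l=J(553,297,.094);print("knob",k,"label",l)
S=lambda u,v,z:px2w(t,140+(u+.5)/8-.5,170+(v+.5)/8-.5,z)
print("stamp top",S(122,312,.073),"base right edge",S(222,275,.022),S(224,347,.022))
X=lambda u,v,z:px2w(s,230+(u-400+.5)/5-.5,270+(v+.5)/5-.5,z)
print("side: stamp top",X(692,75,.073),"bottom corners",X(674,246,0),X(727,240,0),"top edge",X(664,205,.022),X(727,190,.022))
print("red bottom",X(462,278,0),X(522,273,0))
# row
for n,u,v,z in(("ink",354,242,.1),("roll",346,310,.046),("drop",346,359,.07)): print(n,px2w(t,u*.64,v*.64,z))
print("knob side",px2w(s,419*.64,240*.64,.089))
E
```

```text
corners [[0.7024, -0.0828, 0.012], [0.6895, -0.4223, 0.012], [0.492, -0.4126, 0.012], [0.5055, -0.0761, 0.012]] C [ 0.5973 -0.2484  0.012 ]
sizes [0.34, 0.198, 0.337, 0.197]
yaw -0.03820125749674646
yaw -0.04000805607505958
yawx -0.0339794038552329
yawx -0.04938595048446851
rod yaw -0.030824451713176694
rod yaw -0.0419262651758739
knob [ 0.53229106 -0.34692293  0.089     ] label [ 0.57255087 -0.30842015  0.094     ]
stamp top [0.53176916 0.2485733  0.073     ] base right edge [0.54721387 0.22807052 0.022     ] [0.52152941 0.22611196 0.022     ]
side: stamp top [0.53568852 0.2514449  0.073     ] bottom corners [0.54192499 0.26869619 0.        ] [0.52071928 0.26650285 0.        ] top edge [0.546486   0.26820593 0.022     ] [0.52111197 0.26142598 0.022     ]
red bottom [0.62533864 0.2813073  0.        ] [0.60210192 0.27981013 0.        ]
ink [0.68011915 0.05679005 0.1       ]
roll [0.56621384 0.07152047 0.046     ]
drop [0.47954563 0.06601702 0.07      ]
knob side [ 0.53692319 -0.33203018  0.089     ]
```

```bash
cat > fit.py <<'E'
from h import *
import pickle
from scipy.optimize import differential_evolution as DE
def parts(x,y,z0,yaw):
    R=np.array([[np.cos(yaw),-np.sin(yaw)],[np.sin(yaw),np.cos(yaw)]])
    B=[[*(R@[sx*.013,sy*.02]+[x,y]),z0+h] for sx in(-1,1) for sy in(-1,1) for h in(0,.022)]
    a=np.linspace(0,2*np.pi,24); L=[B]
    prof=[(.022,.006),(.045,.012),(.058,.014),(.073,.011)]
    for (h1,r1),(h2,r2) in zip(prof,prof[1:]): L.append([[x+r*np.cos(t),y+r*np.sin(t),z0+h] for h,r in((h1,r1),(h2,r2)) for t in a])
    return L
def fit(d,x0,y0,u0,v0,w,h,k=8):
    im=cv2.GaussianBlur(d["pixels"],(0,0),.5)[v0:v0+h,u0:u0+w].astype(float)
    bg=np.median(im.reshape(-1,3),0); D=np.clip(np.abs(im-bg).sum(2)-25,-25,60)
    D=cv2.resize(D,(w*k,h*k))
    def cost(p):
        M=np.zeros(D.shape,np.uint8)
        for P in parts(p[0],p[1],0,p[2]):
            q=np.array([w2px(d,c) for c in P]); q=((q-[u0,v0]+.5)*k-.5).round().astype(np.int32)
            cv2.fillConvexPoly(M,cv2.convexHull(q),1)
        return -(D*M).sum()/1e4
    r=DE(cost,[(x0-.012,x0+.012),(y0-.012,y0+.012),(-.5,.5)],popsize=12,maxiter=40,seed=1)
    ys=np.arange(-.3,.41,.1); return r.x,r.fun,[round(cost([r.x[0],r.x[1],a]),2) for a in ys]
if __name__=="__main__":
    t=pickle.load(open("top0.pkl","rb"));s=pickle.load(open("side0.pkl","rb"))
    print(fit(t,.534,.25,143,195,33,26)); print(fit(s,.534,.25,271,276,32,48))
    J=lambda u,v,z:px2w(t,270+(u+.5)/6-.5,150+(v+.5)/6-.5,z)
    print("carr L,R",J(455,250,.064),J(655,220,.064))
    for z in(.25,):
      for n,p,w in(("knob",(.5303,-.347,z),-.038),("stamp",(.534,.25,z),.08),("final",(.575,-.19,z),-.038)):
        for k in(0,np.pi): 
            j=arm.solve_ik(p,quat(w+k)); print(n,k>0,None if j is None else np.round(j,2))
E
python3 fit.py
```

```text
(array([0.5322986 , 0.24944889, 0.23809635]), np.float64(-60.530059375), [np.float64(-56.05), np.float64(-55.88), np.float64(-56.14), np.float64(-57.52), np.float64(-58.97), np.float64(-60.34), np.float64(-60.24), np.float64(-59.93)])
(array([0.53643846, 0.25002604, 0.22052373]), np.float64(-181.59354921875), [np.float64(-164.63), np.float64(-163.93), np.float64(-165.78), np.float64(-172.24), np.float64(-178.38), np.float64(-181.4), np.float64(-180.15), np.float64(-177.33)])
carr L,R [ 0.59494499 -0.27193055  0.064     ] [ 0.61155881 -0.36433541  0.064     ]
knob False [-0.71  0.41  0.23  1.4   0.    2.47]
knob True [-0.71  0.41  0.23  1.4   0.   -0.67]
stamp False [ 0.3   0.33  0.11  1.36  0.   -2.93]
stamp True [0.3  0.33 0.11 1.36 0.   0.22]
final False [-0.46  0.36  0.15  1.37  0.    2.72]
final True [-0.46  0.36  0.15  1.37  0.   -0.42]
```

Both silhouette fits agree: the stamp is at about (0.534,0.250) with yaw about 0.23. First the carriage.

```bash
python3 - <<'E'
from h import *
th=-.037; ey=np.array([-np.sin(th),np.cos(th),0]); ex=np.array([np.cos(th),np.sin(th),0])
q=quat(th+np.pi); k=np.array([.5327,-.3469,0])-.003*ex
up=lambda z:(k+[0,0,z]).tolist()
arm.grip(.05,30); arm.move_to(up(.20),q); arm.move_linear(up(.092),feed=.12)
o=arm.get_obs();print(o["clock"],o["contact_force"],o["tool_pos"])
arm.grip(.0,25);o=arm.get_obs();print("w",o["width"],o["grip_force"],o["contact_force"])
p0=np.array(o["tool_pos"])
arm.move_linear((k+.112*ey+[0,0,.092]).tolist(),feed=.08)
for i in range(12):
    arm.move_linear((k+(.114+.002*i)*ey+[0,0,.092]).tolist(),feed=.04)
    o=arm.get_obs(); f=np.array(o["contact_force"])@ey
    print(i,f.round(1),((np.array(o["tool_pos"])-p0)@ey).round(4))
    if abs(f)>12: break
arm.grip(.05); arm.move_linear((np.array(o["tool_pos"])+[0,0,.11]).tolist(),feed=.2)
arm.move_to([.534,.25,.2],quat(.23+np.pi))
shot("top","pics/t1.png");import pickle;d=arm.grab_frame("top");pickle.dump(d,open("top1.pkl","wb"))
i=cv2.imread("pics/t1.png")[150:235,270:400];cv2.imwrite("pics/t1b.png",cv2.resize(i,(780,510),interpolation=cv2.INTER_CUBIC));print(arm.get_obs()["clock"])
E
```

```text
4.7833 [-0.27087451  0.06935653  0.66196755] [ 0.53008499 -0.3470061   0.09275175]
w 0.02092142086079577 24.386510252952576 [-0.48086242 -0.4110245   5.7193191 ]
0 1.0 0.1145
1 -3.3 0.1156
2 -12.5 0.1159
10.4
```

View pics/t1b.png

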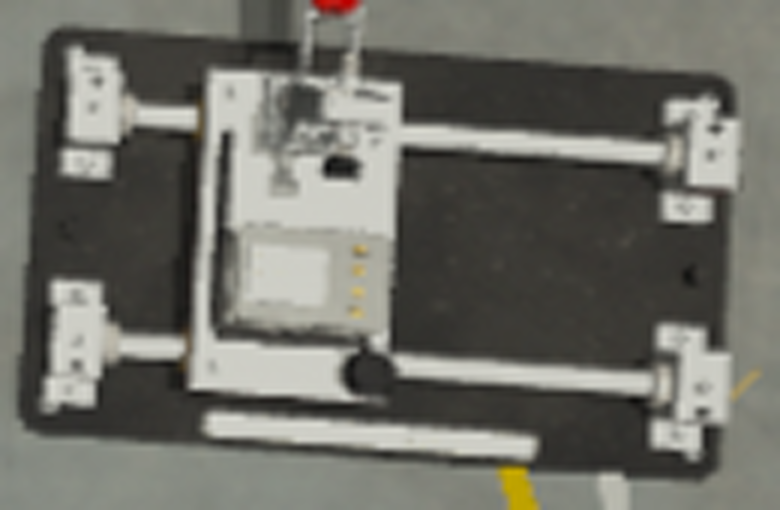

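```bash
python3 - <<'E'
from h import *
import pickle
a=pickle.load(open("top0.pkl","rb"));b=pickle.load(open("top1.pkl","rb"))
g=lambda d:cv2.resize(cv2.cvtColor(d["pixels"],cv2.COLOR_RGB2GRAY),None,fx=8,fy=8,interpolation=cv2.INTER_CUBIC)
A,B=g(a),g(b)
for n,(u,v,w,h),z in(("label",(351,189,30,22),.094),("knob",(370,208,12,12),.089),("edge",(340,160,14,60),.064)):
    T=A[v*8:(v+h)*8,u*8:(u+w)*8]; r=cv2.matchTemplate(B[(v-12)*8:(v+h+8)*8,(u-60)*8:(u+w-30)*8],T,cv2.TM_CCOEFF_NORMED)
    _,s,_,m=cv2.minMaxLoc(r); x=u-60+m[0]/8;y=v-12+m[1]/8
    c=lambda X,Y,d:px2w(d,X+w/2-.5,Y+h/2-.5,z)
    D=c(x,y,b)-c(u,v,a);print(n,s,D,np.linalg.norm(D),np.arctan2(-D[0],D[1]))
print("label now",px2w(b,270+287.5/6-.5,150+275.5/6-.5,.094))
E
```

```text
label 0.8697556257247925 [0.00493368 0.11840847 0.        ] 0.11851121250147913 -0.041642497558571495
knob 0.8426035046577454 [0.00500202 0.11737191 0.        ] 0.11747844284742531 -0.04259109782584177
edge 0.9514747858047485 [0.00515735 0.11991746 0.        ] 0.12002830881761331 -0.04298104968792524
label now [ 0.57892063 -0.18943608  0.094     ]
```

The carriage moved 0.119–0.120 m against the stop and the module is still seated. Now I grasp the stamp and go to a waypoint high above the label.

```bash
python3 - <<'E'
from h import *
import pickle
p=[.5345,.2498]
arm.move_linear(p+[.12],feed=.2); arm.move_linear(p+[.054],feed=.1)
arm.grip(0,40);o=arm.get_obs();print("w",o["width"],o["grip_force"],o["contact_force"])
arm.move_linear(p+[.25],feed=.2);o=arm.get_obs();print("w",o["width"],o["contact_force"],o["clock"])
arm.move_linear([.579,-.1894,.25],quat(-.041+np.pi),feed=.2)
arm.pause(.3)
o=arm.get_obs();print(o["clock"],o["tool_pos"],o["tcp_rot"],o["width"])
for n in("top","side"):
    d=shot(n,f"pics/{n}2.png");pickle.dump(d,open(n+"2.pkl","wb"))
i=cv2.imread("pics/side2.png")
print(w2px(d,[.579,-.189,.196]))
u,v=map(int,w2px(d,[.579,-.189,.17]))
cv2.imwrite("pics/s2b.png",cv2.resize(i[v-45:v+55,u-65:u+65],(780,600),interpolation=cv2.INTER_CUBIC));print(u-65,v-45)
E
```

```text
w 0.025007917429694035 39.10779366851784 [-0.37140945 -0.01573396  6.73654885]
w 0.025410144829939807 [ 0.14119355  0.12231052 -0.07994999] 13.2333
15.8917 [ 0.57901438 -0.18916949  0.25004883] [2.03292939e-02 9.99793338e-01 5.63607671e-06 2.27055195e-05] 0.025331472973090678
[np.float64(256.5), np.float64(138.9)]
191 102
```

View pics/s2b.png

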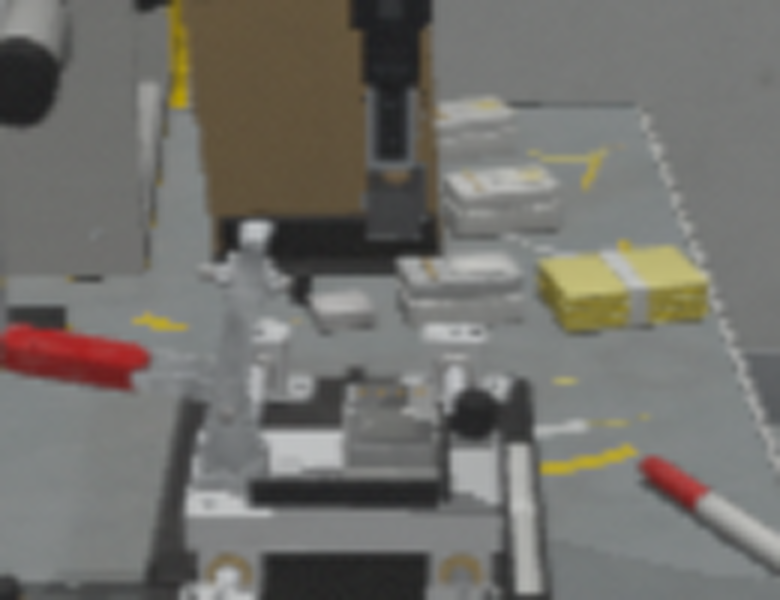

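Side view: the stamp hangs upright in the gripper, base at (366–426,170–240) in the crop, above the module at (345–438,385–475), and its lower edge is roughly parallel to the module's. I lower it partway and look closely.

```bash
python3 - <<'E'
from h import *
import pickle
arm.move_linear([.579,-.1894,.168],feed=.1); arm.pause(.3)
o=arm.get_obs();print(o["clock"],o["tool_pos"])
d=shot("side","pics/side3.png");pickle.dump(d,open("side3.pkl","wb"))
i=cv2.imread("pics/side3.png")
u,v=map(int,w2px(d,[.579,-.189,.11])); 
k=12;cv2.imwrite("pics/s3b.png",cv2.resize(i[v-24:v+24,u-30:u+30],None,fx=k,fy=k,interpolation=cv2.INTER_CUBIC));print(u-30,v-24)
t=shot("top","pics/top3.png");pickle.dump(t,open("top3.pkl","wb"))
E
```

```text
17.2583 [ 0.5791222  -0.18947966  0.16837955]
226 143
```

View pics/s3b.png

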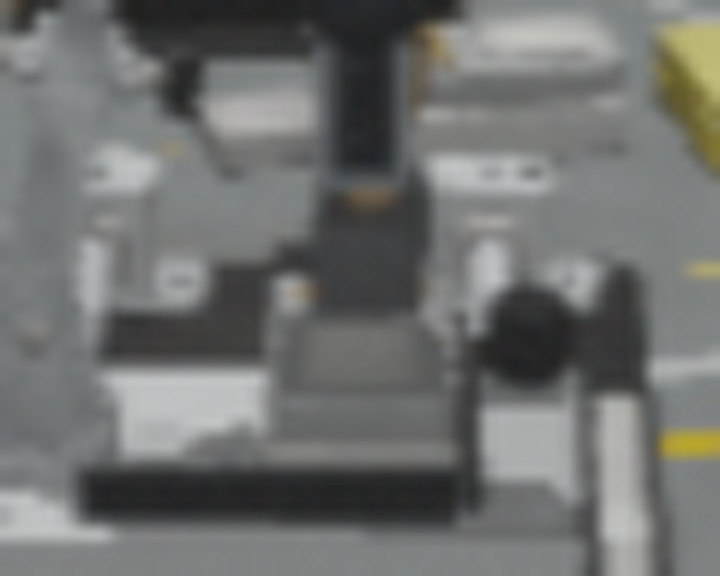

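The stamp is centred over the module: stamp edge midpoint at column 365, module edge midpoint at column 362 (12 px is about 3 mm). Next I measure the stamp's lower-edge slope to check its yaw and height.

```bash
python3 - <<'E'
from h import *
import pickle
d=pickle.load(open("side3.pkl","rb"))
g=cv2.cvtColor(d["pixels"],cv2.COLOR_RGB2GRAY).astype(float)
print(g[164:174,250:264].astype(int))
rows=[];cols=range(253,261)
for c in cols:
    s=g[163:173,c]; gr=np.diff(s); k=gr.argmax(); w=gr[max(0,k-1):k+2].clip(0); rows.append(163.5+(w*np.arange(max(0,k-1),k+2)[:len(w)]).sum()/w.sum())
print(np.round(rows,2),"fit",np.polyfit(cols,rows,1))
for a in(-.24,-.14,-.04,.06,.16):
    R=lambda x,y:[.579+x*np.cos(a)-y*np.sin(a),-.1894+x*np.sin(a)+y*np.cos(a),.1143]
    p,q=np.array(w2px(d,R(-.013,.02))),np.array(w2px(d,R(.013,.02))); print(a,p,q,"slope",(p-q)[1]/(p-q)[0])
# vertical sides at mid-height of the base
for r in(160,163,166): print(g[r,248:266].astype(int))
print(w2px(d,[.556,-.1666,.094]),w2px(d,[.602,-.1657,.094]))
E
```

```text
[[ 57  60  63  65  65  65  65  64  65  66  65  87 118 120]
 [ 77  66  62  64  64  65  64  64  64  63  68 100 115 120]
 [144 108  74  64  63  63  65  63  63  61  67 103 131 129]
 [149 116  76  63  64  62  62  62  64  62  67 106 133 130]
 [146 116  78  66  64  65  64  64  65  67  74 125 139 132]
 [111  97  85  82  83  84  83  80  86  94  98 127 137 117]
 [ 95  98 105 108 109 109 108 107 106 104  98 100 129 128]
 [ 95 100 109 113 113 114 112 113 111 108  99  90  98 114]
 [ 92 100 108 111 112 110 111 111 108 105  97  91  93 110]
 [ 93 100 109 109 110 110 109 107 107 103  98  92  91  92]]
[169.27 169.19 169.21 169.19 169.3  168.95 168.62 168.27] fit [-1.24926106e-01  2.01043941e+02]
-0.24 [259.7 169.5] [250.5 168.7] slope 0.08695652173913178
-0.14 [260.5 169.3] [251.2 168.9] slope 0.0430107526881726
-0.04 [261.2 169.2] [251.9 169.2] slope 0.0
0.06 [261.9 168.9] [252.6 169.4] slope -0.05376344086021515
0.16 [262.6 168.7] [253.4 169.5] slope -0.08695652173913151
[130 130 130 122  86  59  57  64  70  68  62  59  59  72 118 128 130 134]
[114  88  82  76  68  64  65  67  66  66  67  64  63  74 115 118 114 130]
[ 88 138 144 108  74  64  63  63  65  63  63  61  67 103 131 129 123 158]
[np.float64(265.1), np.float64(176.0)] [np.float64(248.7), np.float64(176.4)]
```

The lower-edge slope is about 0, which matches the jig yaw within about 0.04 rad. The edges are at columns 251.7 and 261.1 (predicted 251.9 and 261.2) and the row matches the predicted height. Final descent.

```bash
python3 - <<'E'
from h import *
arm.move_linear([.579,-.1894,.156],feed=.04); arm.pause(.8)
o=arm.get_obs();print(o["clock"],o["tool_pos"],o["contact_force"],o["width"],np.abs(o["dq"]).max())
a=shot("side","pics/side4.png");shot("top","pics/top4.png")
u,v=map(int,w2px(a,[.579,-.189,.11]))
A=cv2.resize(cv2.imread("pics/side4.png")[v-24:v+24,u-24:u+24],(400,400),interpolation=cv2.INTER_CUBIC)
B=cv2.resize(cv2.imread("pics/top4.png")[140:240,150:400],(800,320)[:2],interpolation=cv2.INTER_CUBIC)
B=cv2.resize(B,(400,160));p=np.zeros((400,800,3),np.uint8);p[:,:400]=A;p[:160,400:]=B;cv2.imwrite("pics/f.png",p)
E
```

```text
18.6083 [ 0.57899697 -0.18942604  0.15599776] [ 0.22947571 -0.42393515 -0.69463417] 0.02515660458413241 0.0023394566891542057
```

View pics/f.png

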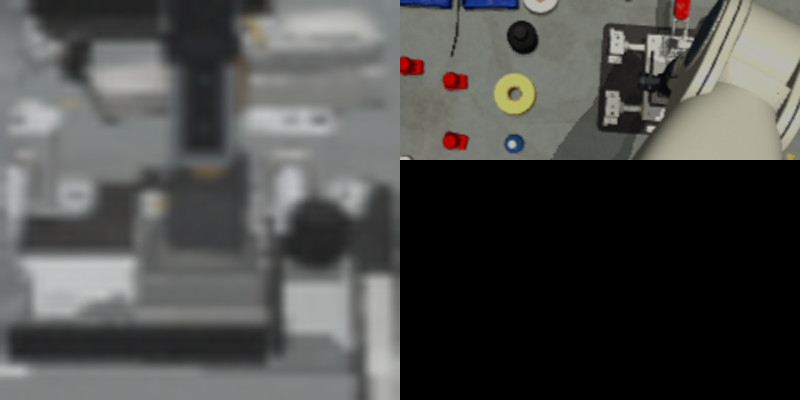

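The stamp base (165–245, lower edge at row 250) hovers over the label, clear of the module edge at row 268. The row of bottles and roll hasn't moved, and there is no contact force.

```bash
python3 -c "
from bench import arm
print(arm.finish_job())"
```

```text
the job is handed in; nothing more can be done
None
```

I handed the job in at about 19 s: the carriage is against its left-hand stop (about 0.119–0.120 m of travel, measured from the pictures), and the date stamp is held still and upright about 8 mm above the label's middle, long side along the module's to within about 0.05 rad, with no contact force and the module, bottles and roll undisturbed in the last pictures.

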